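# Turn the wall caddy in the slide-jaw clamp

### The arm

A 6-joint arm with a two-finger parallel gripper is mounted at the origin on the work surface. World frame = base frame: x ahead of the robot, y to its left, z up, the work surface at z = 0. Lengths are in m, angles in rad, forces in N, time in s.
With the tool pointing down it reaches from about 0.35 to 0.975 m from the base axis. Payload 4.9 kg.
Tool frame: the origin (TCP) lies midway between the tips of the shut fingers; the grasp point (between the pads) lies 19 mm behind it (ctrl.hold_point_z is the distance from the TCP to the grasp point, in m); z points along the fingers, y is the line along which they close (so a half turn about z gives the same grasp; the last joint's range is limited). The gripper opens to 85 mm and grips with 20 to 120 N. Pads are 22 mm wide; open, the fingers measure 114 mm over their backs; the gripper's body (76 mm by 85 mm) begins 54 mm behind the grasp point. The pads swing forward as they close: fully open they stand 13 mm farther back than shut.
Start: joints at [1.151, 0.053, 1.613, -0, 1.476, -0.119], TCP at [0.185, 0.597, 0.231] pointing down, gripper open.
Joint ranges: [-3.01, 3.01], [-1.01, 2.22], [0.06, 2.58], [-1.02, 4.17], [0.09, 2.62], [-3.14, 3.14]. Speed limits (rad/s): [2.57, 2.57, 3.14, 3.14, 3.14, 3.14].

### API

Orientations are given as a rotation vector (axis times angle).
In Python, from station import status, viewer, finish_job, ctrl gives the robot as it stands.
- The arm moves only by the shell command python3 -m jog 'ROWS' [FORCE]. ROWS is JSON, a list of rows, each a list of 7 numbers: the turn, a rotation vector about the tool's x, y, z each as a share of 5 degrees, from -1 to 1, then the shift along the tool's x, y, z each as a share of 30 mm, from -1 to 1, then the opening, from -1 (shut) to 1 (fully open). A call has 1 to 5 rows; each row shifts and turns the commanded pose from where the row before left it, along the tool's axes as they then stand; what a row does not reach is not made up. A row lasts 1/8 s, in which the tool goes at most 62.5 mm and 10.7 degrees, less where a joint would pass 70% of its speed; a pose out of reach is approached as far as the arm can. A call with a number of a shift or a turn outside -1 to 1 is refused whole. A call with a gripper value outside its range is refused whole. The fingers move at their own pace and stop on an object; FORCE is the grip in N (left out, the last holds). Time passes only in rows, so rows that do not move let the fingers close. It gives the time, the measured TCP pose, the force, the opening and the grip force at its end, in the units of the state.
- status.get_obs(): the state, without advancing time (a new reading comes with each control period).
- viewer.get_image(name): name is "scene" or "top" or "wrist"; returns a dict with "img" (480x640x3 uint8, red, green, blue), "fovy" (degrees; the focal length in pixels is half the picture's height over the tangent of half this angle, whatever the lens; pixels are square), "cx", "cy" (the principal point, pixels), "distortion" ([k1, k2, p1, p2, k3] as OpenCV has them; the pictures are not rectified), "rvec" (rotation vector, rad) and "tvec" (3), from world to camera coordinates, as OpenCV has them. Camera axes: x right, y down, z forward; pixel columns grow to the right and rows downward; lengths in m; the calibration is good to about 2 mm. A picture is of the moment at which its call begins. There is no depth.
- finish_job(): hands the job in; it is judged then, once.
The state is a dict: "t": time; "q": joint angles; "dq": joint speeds; "effort": joint torques, N m; "tool_pos": TCP position; "tool_rot": TCP orientation; "contact_force": force on the tool from outside, world axes, zero at the start; "wrist_torque": the same for the moment, N m; "opening": finger opening in m; "grip_force": force on a finger pad.
Only numpy, scipy, OpenCV 4.12 (cv2) and the standard library are available. Lean on these libraries where they do the work, as an engineer would, in place of code of your own. Each camera call takes 0.05 s, during which the arm holds its last target. There are 200 camera calls.

### The job

Slide the clamp's moving jaw fully back to its stop, then take out the upright wall caddy, turn it and set it down in your grip (do not drop it) lying flat on the clamp's bed, lengthwise between the jaws, with its two hanger rails facing straight up, ready for new adhesive pads. Then push the moving jaw firmly up against the caddy so that it is held end to end, tight between both jaws, and let go. Leave the other things on the shelf where they are.

Things in the scene. Friction and masses are not known exactly. Their poses are not given: they have to be found in the camera images.
- clamp: Wooden slide-jaw clamp, fixed to the shelf. Origin: underside centre of its bed, 240 x 90 x 20 mm (top at z = 20 mm). x runs along the slide from fixed to moving jaw. Fixed jaw: 25 mm thick, 60 wide (y), its face at x = -90 mm. Moving jaw: block 60 long (x), 60 wide, with a steel post. Both jaws' tops at z = 42 mm
- jaw (a joint): Place of the moving jaw along the clamp's x, in m: gap between the jaw faces = 0.040 + this. Range 0 to 0.085 (0.085: back at its stop, gap 125 mm). Drags with about 4 N and stays where it is left; pushing the post with 10 to 20 N makes a firm clamp
- jaw_post (a point): Top centre of the upright round steel post on the moving jaw, its handle: 22 mm diameter, 68 mm tall above the jaw block, top 110 mm above the shelf, axis 46 mm behind (clamp +x) the moving jaw's face. Can be pinched from above from any side
- caddy: White wall caddy, a box with 4 mm walls, 56 (x) x 44 (y) x 90 mm (z), about 0.2 kg, +z end open (mouth). Origin: outside centre of its closed bottom. Two hanger rails on its +x face, 8 mm proud, 9 wide, z 34 to 66 mm, y -11 and +11 mm. Starts upright, loosely between the jaws, rails towards the moving jaw, axes roughly the clamp's. Grip its plain y faces
- caddy_mid (a point): Middle of the caddy's 56 x 44 x 90 mm box. As wanted: 48 mm above the shelf, caddy +x axis straight up, its z axis along the clamp's x, either end first. Gripped by the y faces leaning over the opened jaw and set down leaning the other way, it makes its quarter turn
- stopper: Bystander: white drain stopper, 60 mm diameter, 36 high, beside the clamp; origin centre of underside
- clip: Bystander: chrome spring clip, 70 x 34 mm, 25 high, lying beside the clamp; origin centre of underside
- soap: Bystander: bar of soap 90 x 55 x 30 mm; origin centre of underside
- tub: Bystander: turquoise twist-cap tub, 82 mm diameter, 70 high; origin centre of underside
There are look-alikes about, which are no part of the job. What is shaped like the caddy but black, red or turquoise is not meant.

How it is judged:
By the outcome, as a careful person would: the job done as asked, in the order asked, and still so for the second after the job is handed in, with the robot touching nothing.
It also fails if it takes over 64 s, if anything falls off the work surface, if the arm or the gripper's body presses on something with over 40 N, if the wrist force passes 120 N, or if a joint passes its speed limit or range.

## Working session

There is one attempt and no reset: what is moved stays moved. The work goes in short steps, Python scripts to look and compute and a shell command to move; the robot and the scene stay as the last step left them, time stands still between calls to the robot, and variables do not carry over. Pictures are saved under pics/ and viewed, at most 10 in all, crops included, and the job is handed in when it is done.

```bash
ls; mkdir -p pics; cat > h.py <<'E'
import numpy as np, cv2
from scipy.spatial.transform import Rotation as R
from station import status, viewer, ctrl
def grab(n,f=None):
    d=viewer.get_image(n)
    if f: cv2.imwrite('pics/'+f,d['img'][:,:,::-1])
    return d
def K(d):
    f=240/np.tan(np.radians(d['fovy'])/2); return np.array([[f,0,d['cx']],[0,f,d['cy']],[0,0,1]])
def ray(d,uv):
    p=cv2.undistortPoints(np.array(uv,float).reshape(-1,1,2),K(d),np.array(d['distortion'])).reshape(-1,2)
    Rm=cv2.Rodrigues(np.array(d['rvec'],float))[0]
    return -Rm.T@np.array(d['tvec'],float).ravel(), np.c_[p,np.ones(len(p))]@Rm
def onz(d,uv,z):
    c,r=ray(d,uv); return c+r*((z-c[2])/r[:,2])[:,None]
def tri(d1,uv1,d2,uv2):
    c1,r1=ray(d1,uv1);c2,r2=ray(d2,uv2);o=[]
    for a,b in zip(r1,r2):
        s=np.linalg.lstsq(np.c_[a,-b],c2-c1,rcond=None)[0]; p,q=c1+a*s[0],c2+b*s[1]; o.append([*(p+q)/2,np.linalg.norm(p-q)])
    return np.array(o)
def proj(d,P):
    return cv2.projectPoints(np.array(P,float).reshape(-1,1,3),np.array(d['rvec'],float),np.array(d['tvec'],float),K(d),np.array(d['distortion']))[0].reshape(-1,2)
E
python3 - <<'E'
from h import *
np.set_printoptions(precision=4,suppress=True)
print(status.get_obs(), ctrl.hold_point_z)
for n in ['scene','top','wrist']:
    d=grab(n,n+'0.png'); print(n,d['fovy'],-cv2.Rodrigues(np.array(d['rvec'],float))[0].T@np.array(d['tvec']).ravel())
E
```

```text
pics
{'t': 0.0, 'q': array([ 1.151 ,  0.0534,  1.6143, -0.    ,  1.476 , -0.119 ]), 'dq': array([ 0.0019,  0.0024,  0.0012, -0.0002,  0.0006,  0.0012]), 'effort': array([  0.0011, -39.3677, -37.0179,  -0.0001,   0.007 ,  -0.    ]), 'tool_pos': array([0.1849, 0.5964, 0.23  ]), 'tool_rot': array([-0.4706, -3.1056,  0.0032]), 'contact_force': array([ 0.167 , -0.0483, -0.0014]), 'wrist_torque': array([-0.0157, -0.0843, -0.0075]), 'grip_force': 0.0, 'opening': 0.08544502645258968} 0.0187
scene 51.46395045385052 [ 1.1438 -0.4401  0.7929]
top 55.43150060818648 [0.5038 0.027  1.0012]
wrist 60.428798473167745 [0.1213 0.6169 0.3727]
```

View pics/scene0.png

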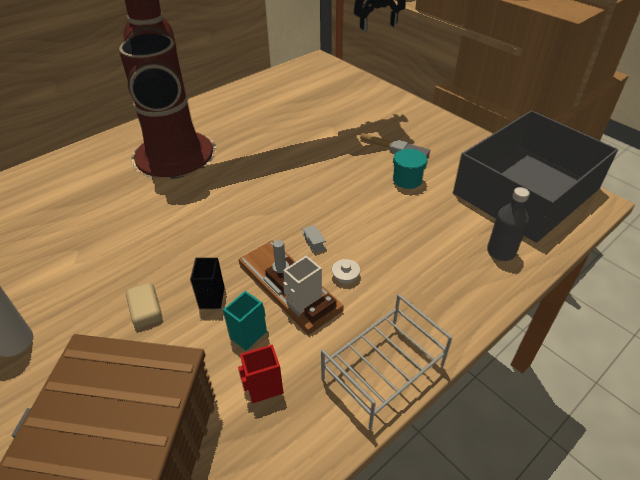

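View pics/top0.png

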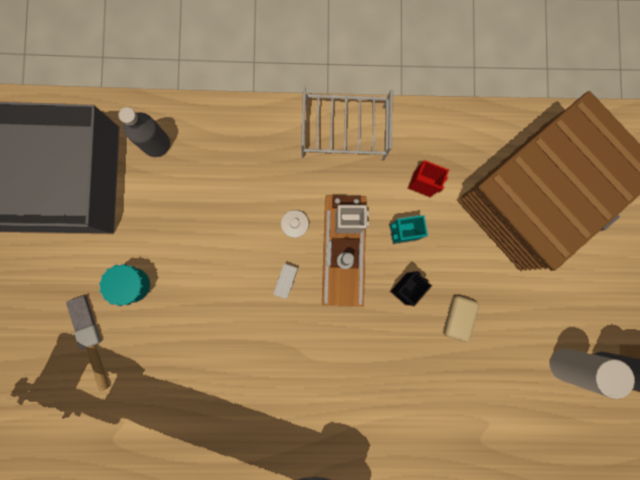

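```bash
python3 - <<'E'
import cv2,numpy as np
a=cv2.imread('pics/top0.png')[185:315,270:400]; b=cv2.imread('pics/scene0.png')[220:340,230:370]
a=cv2.resize(a,(390,390),interpolation=cv2.INTER_CUBIC); b=cv2.resize(b,(410,390)[:2],interpolation=cv2.INTER_CUBIC)
cv2.imwrite('pics/crop0.png',np.hstack([a,b]))
E
```

```text
(no output)
```

View pics/crop0.png

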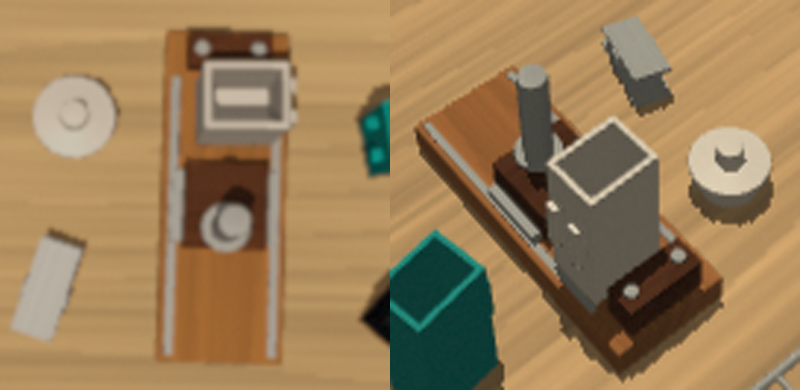

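The top view shows the clamp (about 323-366, 195-305), with its fixed jaw on the far side. The caddy is at (352,217), and its rails face right (world -y), so it is turned 90° from the text. The post is at (346,258), and the teal look-alike at (409,229). Next I'll measure these.

```bash
cat > m.py <<'E'
from h import *
np.set_printoptions(precision=4,suppress=True)
t=grab('top');s=grab('scene')
def off(x0,y0,sc,pts): return [(x0+p[0]/sc[0]-.5+.5/sc[0],y0+p[1]/sc[1]-.5+.5/sc[1]) for p in pts]
T=lambda p: off(270,185,(3,3),p); S=lambda p: off(230,220,(410/140,390/120),[(a-390,b) for a,b in p])
# caddy rim outer corners: far-left(+x+y), far-right(+x-y), near-right(-x-y), near-left(-x+y)
ct=T([(205,61),(292,61),(290,131),(199,130)])
cs=S([(657,156),(591,205),(549,163),(614,119)])
print('far-left? tests'); 
import itertools
# scene: camera looks -x; right in image=+y ; bottom = +x
print('caddy rim',tri(t,ct,s,[cs[0],cs[1],cs[2],cs[3]]))
print('post',tri(t,T([(236,216)]),s,S([(533,75)])))
bed=T([(167,31),(289,34),(281,363),(157,362)]); print('bed top corners',onz(t,bed,.02))
print('bed scene',onz(s,S([(721,278),(621,363),(416,123),(512,68)]),.02))
print('rim z=.11 top',onz(t,ct,.11))
print('movjaw top',onz(t,T([(184,160),(268,160),(266,250),(184,247)]),.042))
print('fixjaw',onz(t,T([(188,66),(188,30),(272,30)]),.042))
h=cv2.cvtColor(t['img'],cv2.COLOR_RGB2HSV); m=cv2.inRange(h,(80,80,40),(100,255,255))
for c in cv2.findContours(m,0,2)[0]:
    if cv2.contourArea(c)>100: print('teal',onz(t,[cv2.minAreaRect(c)[0]],.09),onz(t,cv2.boxPoints(cv2.minAreaRect(c)),.09)[:,:2])
E
python3 m.py
```

```text
far-left? tests
caddy rim [[ 0.6704 -0.0382  0.1101  0.0014]
 [ 0.6719 -0.0946  0.112   0.0011]
 [ 0.6264 -0.0932  0.1077  0.0029]
 [ 0.6252 -0.0356  0.1032  0.0024]]
post [[ 0.5683 -0.0589  0.1125  0.0006]]
bed top corners [[ 0.7094 -0.0164  0.02  ]
 [ 0.7088 -0.1054  0.02  ]
 [ 0.4708 -0.1002  0.02  ]
 [ 0.4704 -0.0119  0.02  ]]
bed scene [[ 0.7106 -0.0187  0.02  ]
 [ 0.7137 -0.1082  0.02  ]
 [ 0.4688 -0.0988  0.02  ]
 [ 0.4739 -0.0151  0.02  ]]
rim z=.11 top [[ 0.6709 -0.0377  0.11  ]
 [ 0.6719 -0.0953  0.11  ]
 [ 0.6253 -0.0941  0.11  ]
 [ 0.6249 -0.0341  0.11  ]]
movjaw top [[ 0.6127 -0.0284  0.042 ]
 [ 0.6136 -0.0878  0.042 ]
 [ 0.55   -0.0866  0.042 ]
 [ 0.5513 -0.029   0.042 ]]
fixjaw [[ 0.6798 -0.0306  0.042 ]
 [ 0.7058 -0.0303  0.042 ]
 [ 0.7068 -0.0902  0.042 ]]
teal [[0.5083 0.3785 0.09  ]] [[0.5468 0.4264]
 [0.548  0.3343]
 [0.47   0.3305]
 [0.4692 0.4219]]
teal [[ 0.6294 -0.1822  0.09  ]] [[ 0.6462 -0.1437]
 [ 0.6591 -0.2133]
 [ 0.6125 -0.2206]
 [ 0.5998 -0.1513]]
```

```bash
cat > g.py <<'E'
from h import *
np.set_printoptions(precision=3,suppress=True)
def plan(xyz,y,z,pos=None,rot=None):
    """turn first in place, then shift: prints shares (sum over rows)"""
    o=status.get_obs(); p=np.array(o['tool_pos']) if pos is None else np.array(pos)
    R0=R.from_rotvec(o['tool_rot']) if rot is None else rot
    z=np.array(z,float);z/=np.linalg.norm(z);y=np.array(y,float);y-=z*(y@z);y/=np.linalg.norm(y)
    R1=R.from_matrix(np.c_[np.cross(y,z),y,z])
    rv=np.degrees((R0.inv()*R1).as_rotvec())/5; s=R1.inv().apply(np.array(xyz)-p)/.03
    print('turn',rv,'shift',s,'| world d',np.array(xyz)-p,'t',o['t']); return R1
E
python3 - <<'E'
from g import *
plan([.568,-.059,.23],[.018,1,0],[0,0,-1])
print([a for a in dir(ctrl) if a[0]!='_'])
E
```

```text
turn [-0.012 -0.003 -3.241] shift [-13.156 -21.622   0.023] | world d [ 0.383 -0.656 -0.001] t 0.25
['MotionError', 'hold_point_z']
```

```bash
r='x'; python3 -m jog '[[0,0,-0.81,0,0,0,1],[0,0,-0.81,0,0,0,1],[0,0,-0.81,0,0,0,1],[0,0,-0.81,0,0,0,1]]'
python3 -m jog '[[0,0,0,-0.55,-0.9,0,1],[0,0,0,-0.55,-0.9,0,1],[0,0,0,-0.55,-0.9,0,1],[0,0,0,-0.55,-0.9,0,1],[0,0,0,-0.55,-0.9,0,1]]'
python3 -m jog '[[0,0,0,-0.55,-0.9,0,1],[0,0,0,-0.55,-0.9,0,1],[0,0,0,-0.55,-0.9,0,1],[0,0,0,-0.55,-0.9,0,1],[0,0,0,-0.55,-0.9,0,1]]'
python3 -m jog '[[0,0,0,-0.55,-0.9,0,1],[0,0,0,-0.55,-0.9,0,1],[0,0,0,-0.55,-0.9,0,1],[0,0,0,-0.55,-0.9,0,1],[0,0,0,-0.55,-0.9,0,1]]'
python3 -m jog '[[0,0,0,-0.55,-0.9,0,1],[0,0,0,-0.55,-0.9,0,1],[0,0,0,-0.55,-0.9,0,1],[0,0,0,-0.55,-0.9,0,1],[0,0,0,-0.55,-0.9,0,1]]'
python3 -m jog '[[0,0,0,-0.55,-0.9,0,1],[0,0,0,-0.55,-0.9,0,1],[0,0,0,-0.55,-0.9,0,1],[0,0,0,-0.55,-0.9,0,1],[0,0,0,0,0,0,1]]'
python3 - <<'E'
from g import *
plan([.568,-.059,.07],[.018,1,0],[0,0,-1])
grab('wrist','wrist1.png')
E
```

```text
t: 0.75
tool_pos: [0.1851, 0.5968, 0.2311]
tool_rot: [-0.025, -3.141, 0.0]
contact_force: [-0.4, -0.4, -0.6]
opening: 0.0854
grip_force: 0.0
t: 1.38
tool_pos: [0.2656, 0.4595, 0.2312]
tool_rot: [0.028, 3.141, -0.0]
contact_force: [0.4, -0.1, 0.7]
opening: 0.0853
grip_force: 0.0
t: 2.0
tool_pos: [0.3456, 0.323, 0.2313]
tool_rot: [0.028, 3.141, 0.0]
contact_force: [-0.4, 0.5, 0.3]
opening: 0.0855
grip_force: 0.0
t: 2.62
tool_pos: [0.4257, 0.1866, 0.2313]
tool_rot: [0.028, 3.141, 0.0]
contact_force: [1.0, 0.4, -0.3]
opening: 0.0853
grip_force: 0.0
t: 3.25
tool_pos: [0.5057, 0.0501, 0.2313]
tool_rot: [0.029, 3.141, 0.0]
contact_force: [-0.4, 0.2, 0.1]
opening: 0.0856
grip_force: 0.0
t: 3.88
tool_pos: [0.5698, -0.0596, 0.231]
tool_rot: [-0.032, -3.141, 0.0]
contact_force: [-0.8, 0.1, 0.4]
opening: 0.0859
grip_force: 0.0
turn [-0.    -0.007 -0.028] shift [0.061 0.019 5.366] | world d [-0.002  0.001 -0.161] t 3.875
```

View pics/wrist1.png

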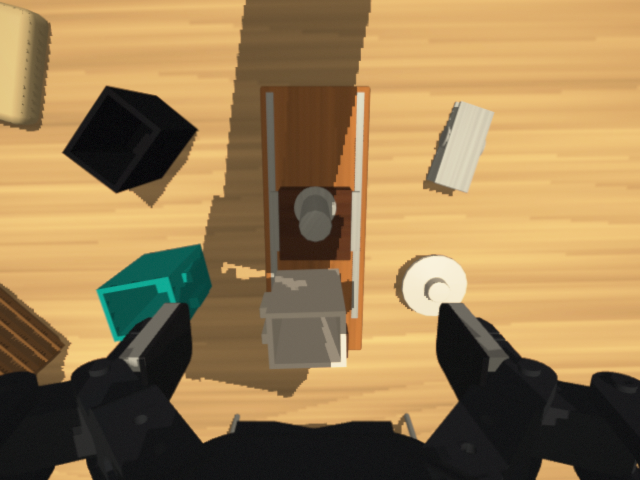

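The wrist view confirms the layout: post top at (315,226), caddy rim (262-347, 313-369) with rails to the left (-y). I'll check these against the two-view values, then descend on the post.

```bash
python3 - <<'E'
from g import *
d=grab('wrist'); print(onz(d,[(315,226)],.11)); print(onz(d,[(262,315),(343,314),(347,367),(270,368)],.11))
print(onz(d,[(261,87),(370,87),(362,349)],.02))
E
python3 -m jog '[[0,0,0,0,0,0.9,1],[0,0,0,0,0,0.9,1],[0,0,0,0,0,0.9,1],[0,0,0,0,0,0.9,1],[0,0,0,0,0,0.9,1]]'
python3 -m jog '[[0,0,0,0.05,0,0.85,1],[0,0,0,0,0,0,1],[0,0,0,0,0,0,-1],[0,0,0,0,0,0,-1],[0,0,0,0,0,0,-1]]' 50
python3 -m jog '[[0,0,0,0,0,0,-1],[0,0,0,0,0,0,-1],[0,0,0,0,0,0,-1]]' 50
```

```text
[[ 0.566 -0.057  0.11 ]]
[[ 0.629 -0.096  0.11 ]
 [ 0.629 -0.039  0.11 ]
 [ 0.671 -0.036  0.11 ]
 [ 0.671 -0.092  0.11 ]]
[[ 0.47  -0.099  0.02 ]
 [ 0.472 -0.011  0.02 ]
 [ 0.709 -0.015  0.02 ]]
t: 4.6
tool_pos: [0.569, -0.0569, 0.0957]
tool_rot: [0.026, 3.141, 0.0]
contact_force: [-0.4, 0.4, -0.7]
opening: 0.0852
grip_force: 0.0
t: 5.22
tool_pos: [0.5687, -0.0582, 0.0721]
tool_rot: [0.028, 3.139, -0.001]
contact_force: [0.6, 0.4, 0.3]
opening: 0.0321
grip_force: 0.0
t: 5.6
tool_pos: [0.5685, -0.0589, 0.0719]
tool_rot: [0.028, 3.14, -0.002]
contact_force: [-2.5, -2.9, 5.3]
opening: 0.021
grip_force: 49.2
```

```bash
python3 -m jog '[[0,0,0,0.4,0,0,-1],[0,0,0,0.4,0,0,-1],[0,0,0,0.4,0,0,-1],[0,0,0,0.4,0,0,-1],[0,0,0,0.25,0,0,-1]]'
python3 -m jog '[[0,0,0,0.1,0,0,-1],[0,0,0,0,0,0,-1]]'
```

```text
t: 6.22
tool_pos: [0.5138, -0.0578, 0.0719]
tool_rot: [0.029, 3.137, -0.002]
contact_force: [4.3, -3.7, 2.7]
opening: 0.0208
grip_force: 50.5
t: 6.48
tool_pos: [0.512, -0.0577, 0.072]
tool_rot: [0.029, 3.134, -0.002]
contact_force: [8.7, -3.0, -1.5]
opening: 0.0211
grip_force: 50.0
```

```bash
python3 -m jog '[[0,0,0,0.12,0,0,-1],[0,0,0,0,0,0,-1],[0,0,0,0,0,0,-1]]'
```

```text
t: 6.85
tool_pos: [0.512, -0.0577, 0.072]
tool_rot: [0.029, 3.124, -0.003]
contact_force: [24.6, -3.9, -12.9]
opening: 0.0211
grip_force: 49.8
```

```bash
python3 -m jog '[[0,0,0,-0.18,0,0,1],[0,0,0,0,0,0,1],[0,0,0,0,0,0,1],[0,0,0,0,0,-0.5,1],[0,0,0,0,0,-1,1]]'
python3 -m jog '[[0,0,0,0,0,-1,1],[0,0,0,0,0,-1,1],[0,0,0,0,0,-1,1],[0,0,0,0,0,-1,1],[0,0,0,0,0,-1,1]]'
python3 - <<'E'
from g import *
s=.7071
plan([.6495,-.1316,.1466],[1,0.01,0],[0,s,-s])
d=grab('wrist'); E=0
E
```

```text
t: 7.48
tool_pos: [0.51, -0.0567, 0.1157]
tool_rot: [-0.028, -3.139, -0.001]
contact_force: [0.8, -0.3, 1.0]
opening: 0.0852
grip_force: 0.0
t: 8.1
tool_pos: [0.511, -0.057, 0.2681]
tool_rot: [0.028, 3.14, -0.0]
contact_force: [0.8, -0.3, 0.2]
opening: 0.0852
grip_force: 0.0
turn [-6.966  7.064 16.721] shift [-4.654  4.585  1.104] | world d [ 0.139 -0.075 -0.121] t 8.1
```

```bash
python3 -m jog '[[-0.387,0.392,0.929,0,0,0,1],[-0.387,0.392,0.929,0,0,0,1],[-0.387,0.392,0.929,0,0,0,1],[-0.387,0.392,0.929,0,0,0,1],[-0.387,0.392,0.929,0,0,0,1]]'
python3 -m jog '[[-0.387,0.392,0.929,0,0,0,1],[-0.387,0.392,0.929,0,0,0,1],[-0.387,0.392,0.929,0,0,0,1],[-0.387,0.392,0.929,0,0,0,1],[-0.387,0.392,0.929,0,0,0,1]]'
python3 -m jog '[[-0.387,0.392,0.929,0,0,0,1],[-0.387,0.392,0.929,0,0,0,1],[-0.387,0.392,0.929,0,0,0,1],[-0.387,0.392,0.929,0,0,0,1],[-0.387,0.392,0.929,0,0,0,1]]'
python3 -m jog '[[-0.387,0.392,0.929,0,0,0,1],[-0.387,0.392,0.929,0,0,0,1],[-0.387,0.392,0.929,0,0,0,1],[0,0,0,0,0,0,1]]'
python3 - <<'E'
from g import *
s=.7071
plan([.6495,-.1316,.1466],[1,0.01,0],[0,s,-s]); print(status.get_obs()['q'])
E
```

```text
t: 8.78
tool_pos: [0.5111, -0.057, 0.2664]
tool_rot: [-0.629, -2.895, -0.253]
contact_force: [-0.0, 0.2, -0.2]
opening: 0.0856
grip_force: 0.0
t: 9.4
tool_pos: [0.5111, -0.057, 0.2664]
tool_rot: [-1.139, -2.529, -0.469]
contact_force: [-0.2, 0.2, -0.5]
opening: 0.0853
grip_force: 0.0
t: 10.02
tool_pos: [0.5111, -0.0571, 0.2663]
tool_rot: [-1.555, -2.072, -0.646]
contact_force: [-0.1, -0.4, -0.0]
opening: 0.0853
grip_force: 0.0
t: 10.52
tool_pos: [0.5107, -0.0573, 0.2657]
tool_rot: [-1.755, -1.767, -0.731]
contact_force: [-0.5, -0.2, -0.3]
opening: 0.0855
grip_force: 0.0
turn [-0.005  0.005 -0.006] shift [-4.592  4.594  1.057] | world d [ 0.139 -0.074 -0.119] t 10.525
[-0.593 -0.042  1.788  0.653  1.84  -0.567]
```

```bash
python3 -m jog '[[0,0,0,-0.77,0.77,0.18,1],[0,0,0,-0.77,0.77,0.18,1],[0,0,0,-0.77,0.77,0.18,1],[0,0,0,-0.77,0.77,0.18,1],[0,0,0,-0.77,0.77,0.18,1]]'
python3 -m jog '[[0,0,0,-0.74,0.74,0.15,1],[0,0,0,0,0,0,1]]'
python3 - <<'E'
from g import *
s=.7071
plan([.6495,-.0538,.0688],[1,0.01,0],[0,s,-s])
d=grab('wrist'); e=grab('scene')
cv2.imwrite('pics/w2.png',np.hstack([cv2.resize(d['img'],(400,300)),cv2.resize(e['img'][180:390,180:460],(400,300))])[:,:,::-1])
E
```

```text
t: 11.15
tool_pos: [0.6285, -0.1194, 0.1654]
tool_rot: [-1.754, -1.77, -0.731]
contact_force: [0.4, -0.3, -0.3]
opening: 0.0853
grip_force: 0.0
t: 11.4
tool_pos: [0.6499, -0.1314, 0.145]
tool_rot: [-1.753, -1.766, -0.729]
contact_force: [-0.2, 0.6, 0.2]
opening: 0.0854
grip_force: 0.0
turn [-0.034 -0.008 -0.01 ] shift [ 0.034 -0.012  3.625] | world d [-0.     0.078 -0.076] t 11.4
```

View pics/w2.png

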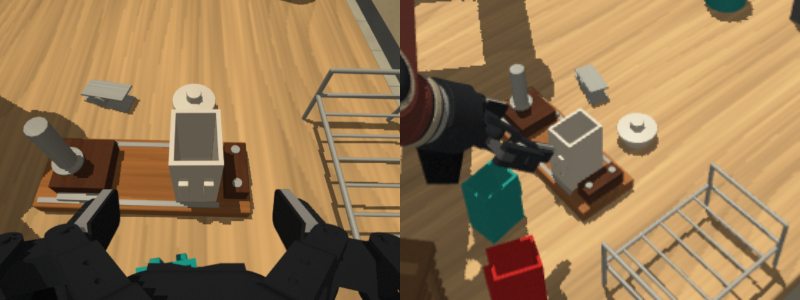

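The fingers straddle the caddy centrally (caddy at columns 168-222, pads at about 112 and 280 in the left half), the body clears the teal look-alike, and the jaw is back at its stop. Advancing to grip.

```bash
python3 -m jog '[[0,0,0,0,0,0.75,1],[0,0,0,0,0,0.75,1],[0,0,0,0,0,0.75,1],[0,0,0,0,0,0.75,1],[0,0,0,0,0,0.6,1]]' 50
python3 -m jog '[[0,0,0,0,0,0,1],[0,0,0,0,0,0,-1],[0,0,0,0,0,0,-1],[0,0,0,0,0,0,-1],[0,0,0,0,0,0,-1]]' 50
python3 -m jog '[[0,0,0,0,0,0,-1],[0,0,0,0,0,0,-1]]' 50
```

```text
t: 12.12
tool_pos: [0.6491, -0.0535, 0.0688]
tool_rot: [-1.754, -1.766, -0.73]
contact_force: [-0.5, 0.2, 0.4]
opening: 0.0856
grip_force: 0.0
t: 12.75
tool_pos: [0.6503, -0.056, 0.0713]
tool_rot: [-1.756, -1.768, -0.732]
contact_force: [-1.2, -2.8, 3.5]
opening: 0.0436
grip_force: 52.2
t: 13.0
tool_pos: [0.6503, -0.0559, 0.0713]
tool_rot: [-1.756, -1.768, -0.732]
contact_force: [-1.1, -4.0, 4.8]
opening: 0.0434
grip_force: 52.6
```

```bash
python3 -m jog '[[0,0,0,0.3,0,-0.3,-1],[0,0,0,0.6,0,-0.6,-1],[0,0,0,0.7,0,-0.7,-1],[0,0,0,0.7,0,-0.7,-1],[0,0,0,0.7,0,-0.7,-1]]' 50
python3 -m jog '[[0,0,0,0.7,0,-0.7,-1],[0,0,0,0,0,0,-1],[0,0,0,0,0,0,-1]]' 50
python3 - <<'E'
from g import *
s=.7071
print(status.get_obs()['wrist_torque'])
plan([.665,-.06,.20],[-.018,-1,0],[-s,0.0,-s])
d=grab('wrist'); e=grab('scene')
cv2.imwrite('pics/w3.png',np.hstack([cv2.resize(d['img'],(400,300)),cv2.resize(e['img'][150:360,150:430],(400,300))])[:,:,::-1])
E
```

```text
t: 13.62
tool_pos: [0.6494, -0.0552, 0.2007]
tool_rot: [-1.755, -1.768, -0.732]
contact_force: [-0.8, -0.4, -2.3]
opening: 0.0437
grip_force: 51.7
t: 14.0
tool_pos: [0.6486, -0.0551, 0.2264]
tool_rot: [-1.755, -1.765, -0.729]
contact_force: [0.6, -0.0, -3.5]
opening: 0.0434
grip_force: 51.8
[-0.638  0.054  0.021]
turn [ -0.06  -13.878  19.784] shift [1.01  0.151 0.236] | world d [ 0.016 -0.005 -0.026] t 14.0
```

View pics/w3.png

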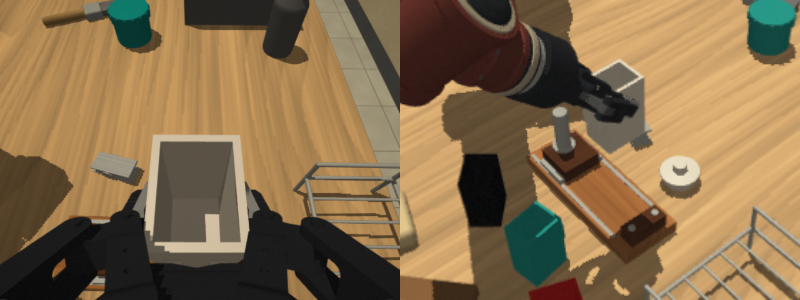

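```bash
cat > rim.py <<'E'
from g import *
d=grab('wrist'); im=cv2.cvtColor(d['img'],cv2.COLOR_RGB2HSV)
# caddy silhouette incl. rim: low saturation & fairly bright, central region
m=((im[...,1]<60)&(im[...,2]>70)).astype(np.uint8)*255; m[:190]=0; m[430:]=0; m[:,:215]=0; m[:,420:]=0
c=max(cv2.findContours(m,0,2)[0],key=cv2.contourArea); h=cv2.convexHull(c)
q=cv2.approxPolyDP(h,12,True).reshape(-1,2); print(q)
v=im[...,2]; 
for r in (230,300,370): print(r, np.where(np.abs(np.diff(v[r,200:430].astype(int)))>40)[0]+200)
for cc in (270,310,360): print(cc, np.where(np.abs(np.diff(v[190:440,cc].astype(int)))>40)[0]+190)
E
python3 rim.py
```

```text
[[381 217]
 [415 334]
 [389 412]
 [249 419]
 [215 336]
 [246 217]]
230 [255 256 371 372]
300 [235 249 250 377 391 392 395]
370 [234 244 245 330 350 351 383 396 397 398]
270 [225 226 386 387 403 404]
310 [225 226 386 387 403 404]
360 [226 387 403]
```

```bash
python3 - <<'E'
from g import *
d=grab('wrist'); o=status.get_obs()
obj=np.array([[-24,-18,90],[-24,18,90],[24,18,90],[24,-18,90]])/1e3
px=np.array([[255.9,225.5],[371.1,225.5],[384.9,386.5],[243.2,386.5]])
for f in (cv2.SOLVEPNP_IPPE,):
  n,rv,tv,er=cv2.solvePnPGeneric(obj,px,K(d),np.array(d['distortion']),flags=f)
  Rw=cv2.Rodrigues(np.array(d['rvec'],float))[0]; tw=np.array(d['tvec'],float).ravel()
  Rt=R.from_rotvec(o['tool_rot']).as_matrix()
  for r,t,e in zip(rv,tv,er):
    C=Rw.T@cv2.Rodrigues(r)[0]; p=Rw.T@(t.ravel()-tw); mid=p+C@[0,0,.045]
    print(e,'\n',C,'mid',mid,'\nin tool',Rt.T@C,Rt.T@(mid-o['tool_pos']))
E
```

```text
[116.813] 
 [[ 0.984  0.01  -0.177]
 [ 0.12  -0.769  0.628]
 [-0.13  -0.639 -0.758]] mid [ 0.64  -0.102  0.296] 
in tool [[-0.011 -0.996 -0.092]
 [ 0.985  0.005 -0.175]
 [ 0.175 -0.093  0.98 ]] [ 0.017 -0.009 -0.083]
[148.972] 
 [[ 0.919  0.028  0.394]
 [-0.019 -0.993  0.116]
 [ 0.394 -0.114 -0.912]] mid [ 0.667 -0.06   0.313] 
in tool [[ 0.262 -0.782 -0.565]
 [ 0.919  0.023  0.393]
 [-0.294 -0.622  0.725]] [ 0.058  0.019 -0.066]
```

```bash
python3 - <<'E'
from g import *
d=grab('wrist'); o=status.get_obs()
obj=np.array([[-24,-18,0],[-24,18,0],[24,18,0],[24,-18,0]])/1e3
px=np.array([[255.9,225.5],[371.1,225.5],[384.9,386.5],[243.2,386.5]])
n,rv,tv,er=cv2.solvePnPGeneric(obj,px,K(d),np.array(d['distortion']),flags=cv2.SOLVEPNP_IPPE)
Rw=cv2.Rodrigues(np.array(d['rvec'],float))[0]; tw=np.array(d['tvec'],float).ravel()
Rt=R.from_rotvec(o['tool_rot']).as_matrix()
for r,t,e in zip(rv,tv,er):
    C=Rw.T@cv2.Rodrigues(r)[0]; p=Rw.T@(t.ravel()-tw); mid=p-C@[0,0,.045]
    print(e,'\n',C,'mid',mid,'\nin tool',Rt.T@C,Rt.T@(mid-o['tool_pos']))
E
```

```text
[0.186] 
 [[ 0.007  1.     0.007]
 [-1.     0.007 -0.007]
 [-0.007 -0.007  1.   ]] mid [ 0.648 -0.064  0.219] 
in tool [[-0.711 -0.004  0.703]
 [ 0.003  1.     0.008]
 [-0.703  0.008 -0.711]] [-0.011 -0.    -0.002]
[7.005] 
 [[ 0.007  1.    -0.007]
 [-0.732  0.001 -0.682]
 [-0.682  0.01   0.732]] mid [ 0.649 -0.038  0.232] 
in tool [[-0.999  0.003  0.037]
 [ 0.003  1.    -0.009]
 [-0.037 -0.008 -0.999]] [0.016 0.001 0.008]
```

```bash
cat > fin.py <<'E'
from g import *
import sys
Ct=np.array([[-.711,-.004,.703],[.003,1,.008],[-.703,.008,-.711]]); mt=np.array([-.011,0,-.002])
cz=np.array([1,-.019,0]);cz/=np.linalg.norm(cz);cx=np.array([0,0,1.]);C=np.c_[cx,np.cross(cz,cx),cz]
Rt=R.from_matrix(C)*R.from_matrix(Ct).inv(); m=Rt.as_matrix()
mid=np.array([.631,-.0598,float(sys.argv[1])]); tcp=mid-m@mt
print(tcp); plan(tcp,m[:,1],m[:,2]); print(status.get_obs()['q'])
print('down in tool',-m[2])
E
python3 fin.py .12
```

```text
[ 0.637 -0.06   0.111]
turn [  0.034 -13.866  19.805] shift [2.464 0.159 2.959] | world d [-0.011 -0.005 -0.115] t 14.25
[-0.478  0.279  1.508  0.69   1.74  -0.501]
down in tool [ 0.711 -0.003  0.703]
```

```bash
for i in 1; do python3 -m jog '[[0,-0.555,0.792,0,0,0,-1],[0,-0.555,0.792,0,0,0,-1],[0,-0.555,0.792,0,0,0,-1],[0,-0.555,0.792,0,0,0,-1],[0,-0.555,0.792,0,0,0,-1]]'
python3 -m jog '[[0,-0.555,0.792,0,0,0,-1],[0,-0.555,0.792,0,0,0,-1],[0,-0.555,0.792,0,0,0,-1],[0,-0.555,0.792,0,0,0,-1],[0,-0.555,0.792,0,0,0,-1]]'
python3 -m jog '[[0,-0.555,0.792,0,0,0,-1],[0,-0.555,0.792,0,0,0,-1],[0,-0.555,0.792,0,0,0,-1],[0,-0.555,0.792,0,0,0,-1],[0,-0.555,0.792,0,0,0,-1]]'
python3 -m jog '[[0,-0.555,0.792,0,0,0,-1],[0,-0.555,0.792,0,0,0,-1],[0,-0.555,0.792,0,0,0,-1],[0,-0.555,0.792,0,0,0,-1],[0,-0.555,0.792,0,0,0,-1]]'
done; python3 fin.py .12
```

```text
t: 14.88
tool_pos: [0.6488, -0.055, 0.2266]
tool_rot: [-2.151, -1.541, -0.384]
contact_force: [0.8, 0.3, -2.4]
opening: 0.0436
grip_force: 51.7
t: 15.5
tool_pos: [0.6488, -0.0549, 0.2266]
tool_rot: [-2.477, -1.247, -0.008]
contact_force: [-0.8, 0.4, -3.0]
opening: 0.0436
grip_force: 51.7
t: 16.12
tool_pos: [0.6489, -0.0547, 0.2265]
tool_rot: [-2.721, -0.884, 0.39]
contact_force: [-0.3, 0.3, -2.5]
opening: 0.0434
grip_force: 51.7
t: 16.75
tool_pos: [0.6491, -0.0547, 0.2265]
tool_rot: [-2.868, -0.459, 0.8]
contact_force: [-0.5, -0.2, -2.0]
opening: 0.0435
grip_force: 51.7
[ 0.637 -0.06   0.111]
turn [ 0.026 -2.793  3.928] shift [2.468 0.166 2.99 ] | world d [-0.012 -0.005 -0.116] t 16.75
[-0.176  0.479  1.186 -0.056  2.027  1.067]
down in tool [ 0.711 -0.003  0.703]
```

```bash
python3 -m jog '[[0,-0.555,0.792,0,0,0,-1],[0,-0.555,0.792,0,0,0,-1],[0,-0.555,0.792,0,0,0,-1],[0,-0.555,0.792,0,0,0,-1],[0,-0.555,0.792,0,0,0,-1]]'
python3 -m jog '[[0,0,0,0.5,0.03,0.6,-1],[0,0,0,0.5,0.03,0.6,-1],[0,0,0,0.5,0.03,0.6,-1],[0,0,0,0.5,0.03,0.6,-1],[0,0,0,0.45,0.03,0.55,-1]]'
python3 -m jog '[[0,0,0,0,0,0,-1]]'; python3 fin.py .055
python3 - <<'E'
from g import *
d=grab('wrist'); e=grab('scene'); t=grab('top')
cv2.imwrite('pics/w4.png',np.hstack([cv2.resize(t['img'][170:320,270:410],(370,400),interpolation=2),cv2.resize(e['img'][200:360,200:372],(430,400),interpolation=2)])[:,:,::-1])
E
```

```text
t: 17.38
tool_pos: [0.6492, -0.0548, 0.2263]
tool_rot: [2.899, -0.021, -1.207]
contact_force: [-0.3, -0.2, -2.5]
opening: 0.0435
grip_force: 51.7
t: 18.0
tool_pos: [0.6377, -0.0602, 0.111]
tool_rot: [2.9, -0.018, -1.205]
contact_force: [-0.2, -0.0, -3.2]
opening: 0.0431
grip_force: 51.9
t: 18.12
tool_pos: [0.6367, -0.0601, 0.1101]
tool_rot: [2.898, -0.018, -1.211]
contact_force: [-0.5, 0.5, -2.8]
opening: 0.0433
grip_force: 51.8
[ 0.637 -0.06   0.046]
turn [ 0.023  0.009 -0.016] shift [ 1.538 -0.014  1.492] | world d [ 0.001  0.    -0.064] t 18.125
[-0.162  0.697  1.15  -0.127  2.077  1.406]
down in tool [ 0.711 -0.003  0.703]
```

View pics/w4.png

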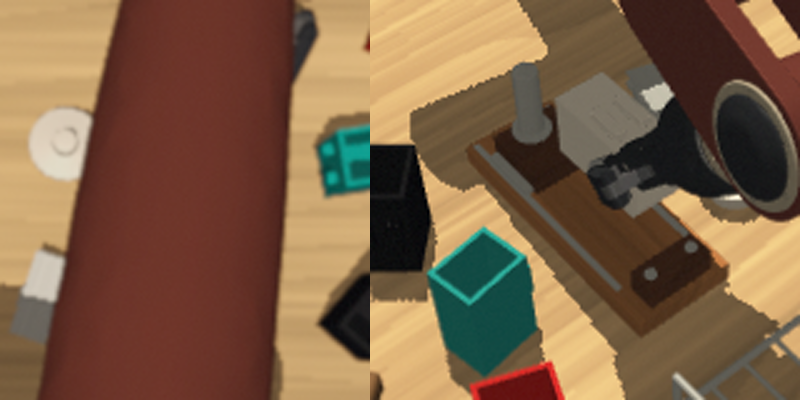

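```bash
python3 -m jog '[[0,0,0,0.48,0,0.53,-1],[0,0,0,0.48,0,0.53,-1],[0,0,0,0.3,0,0.33,-1],[0,0,0,0.18,0,0.2,-1],[0,0,0,0,0,0,-1]]'
python3 -m jog '[[0,0,0,0.1,0,0.1,-1],[0,0,0,0,0,0,-1]]'; python3 fin.py .048
```

```text
t: 18.9
tool_pos: [0.6344, -0.0605, 0.0476]
tool_rot: [2.899, -0.018, -1.207]
contact_force: [0.4, -1.0, -2.7]
opening: 0.0436
grip_force: 51.8
t: 19.15
tool_pos: [0.6352, -0.0607, 0.0446]
tool_rot: [2.9, -0.018, -1.203]
contact_force: [-0.9, 1.0, -2.9]
opening: 0.0435
grip_force: 51.8
[ 0.637 -0.06   0.039]
turn [ 0.032 -0.053 -0.023] shift [ 0.189 -0.027  0.086] | world d [ 0.002  0.001 -0.006] t 19.15
[-0.163  0.763  1.167 -0.123  1.989  1.417]
down in tool [ 0.711 -0.003  0.703]
```

```bash
python3 -m jog '[[0,0,0,0.08,0,0.08,-1],[0,0,0,0,0,0,-1]]'; python3 -m jog '[[0,0,0,0.04,0,0.04,-1],[0,0,0,0,0,0,-1]]'; python3 -m jog '[[0,0,0,0.03,0,0.03,-1],[0,0,0,0,0,0,-1]]'
```

```text
t: 19.4
tool_pos: [0.6348, -0.0606, 0.0408]
tool_rot: [2.9, -0.018, -1.205]
contact_force: [-0.3, -0.3, -2.0]
opening: 0.0436
grip_force: 51.8
t: 19.65
tool_pos: [0.6348, -0.0607, 0.0391]
tool_rot: [2.9, -0.018, -1.204]
contact_force: [0.3, -0.1, -3.1]
opening: 0.0437
grip_force: 51.8
t: 19.9
tool_pos: [0.635, -0.0607, 0.038]
tool_rot: [2.9, -0.018, -1.204]
contact_force: [-0.8, -0.4, -2.4]
opening: 0.043
grip_force: 52.0
```

```bash
python3 -m jog '[[0,0,0,0.03,0,0.03,-1],[0,0,0,0,0,0,-1]]'; python3 -m jog '[[0,0,0,0.03,0,0.03,-1],[0,0,0,0,0,0,-1]]';  python3 - <<'E'
from g import *
e=grab('scene'); print(status.get_obs()['contact_force'])
cv2.imwrite('pics/w5.png',cv2.resize(e['img'][210:350,220:380],(800,600)[:2],interpolation=2)[:,:,::-1])
E
```

```text
t: 20.15
tool_pos: [0.635, -0.0607, 0.0379]
tool_rot: [2.899, -0.019, -1.205]
contact_force: [-1.6, 0.4, 4.3]
opening: 0.0438
grip_force: 52.2
t: 20.4
tool_pos: [0.635, -0.0607, 0.0379]
tool_rot: [2.899, -0.019, -1.206]
contact_force: [-4.2, 0.3, 7.3]
opening: 0.0433
grip_force: 52.5
[-3.084  0.11   8.134]
```

View pics/w5.png

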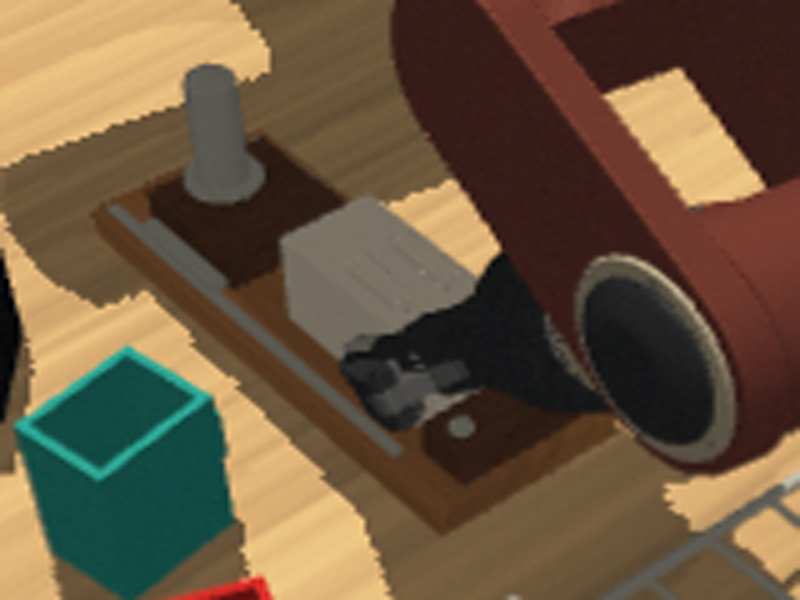

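The caddy lies flat on the bed with its rails up and its mouth toward the fixed jaw. Contact shows as about 10 N of upward force. Releasing and backing off.

```bash
python3 -m jog '[[0,0,0,-0.03,0,-0.03,-1],[0,0,0,0,0,0,-0.2],[0,0,0,0,0,0,0.4],[0,0,0,0,0,0,1],[0,0,0,0,0,0,1]]'
python3 -m jog '[[0,0,0,0,0,-0.3,1],[0,0,0,0,0,-0.8,1],[0,0,0,0,0,-0.9,1],[0,0,0,0,0,-0.9,1],[0,0,0,0,0,-0.9,1]]'
python3 -m jog '[[0,0,0,-0.7,0,-0.7,1],[0,0,0,-0.7,0,-0.7,1],[0,0,0,-0.7,0,-0.7,1],[0,0,0,0,0,0,1]]'
python3 - <<'E'
from g import *
plan([.511,-.0572,.25],[-.018,-1,0],[0,0,-1]); print(status.get_obs()['q'])
E
```

```text
t: 21.08
tool_pos: [0.6348, -0.0607, 0.0362]
tool_rot: [2.9, -0.018, -1.204]
contact_force: [0.1, 0.5, -0.6]
opening: 0.0852
grip_force: 0.0
t: 21.7
tool_pos: [0.7166, -0.061, 0.1183]
tool_rot: [2.9, -0.018, -1.203]
contact_force: [0.4, -0.8, -0.4]
opening: 0.0852
grip_force: 0.0
t: 22.2
tool_pos: [0.7169, -0.0606, 0.2113]
tool_rot: [2.903, -0.019, -1.193]
contact_force: [-0.5, -0.2, 0.3]
opening: 0.0855
grip_force: 0.0
turn [0.114 8.933 0.051] shift [-6.863  0.01  -1.29 ] | world d [-0.206  0.003  0.039] t 22.2
[-0.148  0.805  0.811 -0.136  2.295  1.387]
```

```bash
python3 -m jog '[[0,0.99,0,0,0,0,1],[0,0.99,0,0,0,0,1],[0,0.99,0,0,0,0,1],[0,0.99,0,0,0,0,1],[0,0.99,0,0,0,0,1]]'
python3 -m jog '[[0,0.99,0,0,0,0,1],[0,0.99,0,0,0,0,1],[0,0.99,0,0,0,0,1],[0,0.99,0,0,0,0,1],[0,0,0,-0.8,0,-0.3,1]]'
python3 -m jog '[[0,0,0,-0.9,0,-0.3,1],[0,0,0,-0.9,0,-0.3,1],[0,0,0,-0.9,0,-0.3,1],[0,0,0,-0.9,0,0,1],[0,0,0,-0.9,0,0,1]]'
python3 -m jog '[[0,0,0,-0.9,0,0,1],[0,0,0,-0.66,0,0,1],[0,0,0,0,0,0,1]]'
python3 - <<'E'
from g import *
plan([.511,-.0572,.072],[-.018,-1,0],[0,0,-1])
d=grab('wrist'); t=grab('top')
cv2.imwrite('pics/w6.png',np.hstack([cv2.resize(d['img'],(420,315)),cv2.resize(t['img'][180:315,270:410],(327,315),interpolation=2)])[:,:,::-1])
E
```

```text
t: 22.82
tool_pos: [0.715, -0.0603, 0.2049]
tool_rot: [3.089, -0.018, -0.553]
contact_force: [0.0, -0.8, -0.1]
opening: 0.0852
grip_force: 0.0
t: 23.45
tool_pos: [0.6899, -0.0599, 0.213]
tool_rot: [3.136, -0.016, -0.02]
contact_force: [-0.2, 0.3, -0.4]
opening: 0.0856
grip_force: 0.0
t: 24.08
tool_pos: [0.5554, -0.0584, 0.2424]
tool_rot: [3.136, -0.016, -0.018]
contact_force: [0.7, -0.3, 0.1]
opening: 0.0857
grip_force: 0.0
t: 24.45
tool_pos: [0.509, -0.0579, 0.2431]
tool_rot: [3.136, -0.017, -0.017]
contact_force: [0.9, 0.0, 0.4]
opening: 0.0854
grip_force: 0.0
turn [0.067 0.121 0.085] shift [ 0.066 -0.025  5.704] | world d [ 0.002  0.001 -0.171] t 24.45
```

View pics/w6.png

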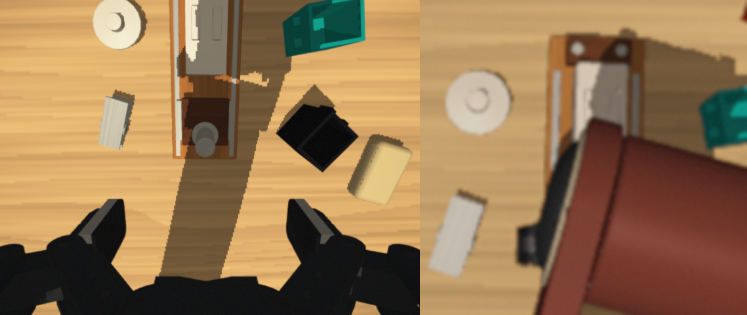

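The caddy lies straight along the bed with its rails up, and the post is on the gripper's centreline at (205,137). Pinching the post next.

```bash
python3 -m jog '[[0,0.12,0,0.06,0,0.9,1],[0,0,0,0,0,0.95,1],[0,0,0,0,0,0.95,1],[0,0,0,0,0,0.95,1],[0,0,0,0,0,0.95,1]]' 60
python3 -m jog '[[0,0,0,0,0,0.95,1],[0,0,0,0,0,0,1],[0,0,0,0,0,0,-1],[0,0,0,0,0,0,-1],[0,0,0,0,0,0,-1]]' 60
python3 -m jog '[[0,0,0,0,0,0,-1],[0,0,0,0,0,0,-1],[0,0,0,0,0,0,-1]]' 60
```

```text
t: 25.18
tool_pos: [0.5125, -0.059, 0.1019]
tool_rot: [3.136, -0.016, 0.001]
contact_force: [-0.1, -0.7, 0.4]
opening: 0.0853
grip_force: 0.0
t: 25.8
tool_pos: [0.5129, -0.0594, 0.076]
tool_rot: [3.135, -0.016, 0.005]
contact_force: [0.2, -0.2, 0.6]
opening: 0.0323
grip_force: 0.0
t: 26.18
tool_pos: [0.5127, -0.0578, 0.0761]
tool_rot: [3.139, -0.017, 0.004]
contact_force: [-0.5, 5.4, 4.8]
opening: 0.0204
grip_force: 58.7
```

```bash
python3 -m jog '[[0,0,0,0.3,0,0,-1],[0,0,0,0.3,0,0,-1],[0,0,0,0.2,0,0,-1],[0,0,0,0.15,0,0,-1],[0,0,0,0,0,0,-1]]'
python3 -m jog '[[0,0,0,0.07,0,0,-1],[0,0,0,0.05,0,0,-1],[0,0,0,0,0,0,-1]]'
```

```text
t: 26.8
tool_pos: [0.5412, -0.0585, 0.0761]
tool_rot: [3.138, -0.016, 0.003]
contact_force: [-1.8, 3.9, 4.6]
opening: 0.0205
grip_force: 58.7
t: 27.18
tool_pos: [0.544, -0.0585, 0.0761]
tool_rot: [3.138, -0.016, 0.0]
contact_force: [-5.4, 4.2, 8.1]
opening: 0.0207
grip_force: 58.9
```

```bash
python3 -m jog '[[0,0,0,0.06,0,0,-1],[0,0,0,0,0,0,-1]]'
python3 -m jog '[[0,0,0,0.05,0,0,-1],[0,0,0,0,0,0,-1]]'
python3 -m jog '[[0,0,0,0.05,0,0,-1],[0,0,0,0,0,0,-1]]'
```

```text
t: 27.42
tool_pos: [0.5457, -0.0585, 0.0761]
tool_rot: [3.138, -0.016, -0.0]
contact_force: [-4.9, 2.6, 7.2]
opening: 0.0205
grip_force: 59.0
t: 27.68
tool_pos: [0.5472, -0.0585, 0.0761]
tool_rot: [3.138, -0.016, -0.0]
contact_force: [-5.0, 3.1, 7.1]
opening: 0.0204
grip_force: 59.1
t: 27.92
tool_pos: [0.5477, -0.0585, 0.076]
tool_rot: [3.138, -0.016, -0.005]
contact_force: [-9.5, 3.7, 10.3]
opening: 0.0208
grip_force: 59.3
```

```bash
python3 -m jog '[[0,0,0,0.05,0,0,-1],[0,0,0,0,0,0,-1],[0,0,0,0,0,0,-1]]'
```

```text
t: 28.3
tool_pos: [0.5477, -0.0585, 0.076]
tool_rot: [3.138, -0.016, -0.011]
contact_force: [-16.5, 3.7, 15.1]
opening: 0.0207
grip_force: 59.7
```

```bash
python3 -m jog '[[0,0,0,0.01,0,0,-1],[0,0,0,0,0,0,-1],[0,0,0,0,0,0,-0.3],[0,0,0,0,0,0,1],[0,0,0,0,0,0,1]]'
python3 -m jog '[[0,0,0,0,0,0,1],[0,0,0,0,0,-0.6,1],[0,0,0,0,0,-0.9,1],[0,0,0,0,0,-0.9,1],[0,0,0,0,0,-0.9,1]]'
python3 -m jog '[[0,0,0,-0.7,0,-0.9,1],[0,0,0,-0.9,0,-0.5,1],[0,0,0,-0.9,0,0,1],[0,0,0,-0.9,0,0,1],[0,0,0,0,0,0,1]]'
python3 - <<'E'
from g import *
d=grab('wrist'); t=grab('scene')
cv2.imwrite('pics/w7.png',np.hstack([cv2.resize(d['img'],(420,315)),cv2.resize(t['img'][210:350,210:375],(371,315),interpolation=2)])[:,:,::-1])
E
```

```text
t: 28.92
tool_pos: [0.5509, -0.0597, 0.0748]
tool_rot: [3.135, -0.016, 0.002]
contact_force: [-0.1, 0.1, -0.4]
opening: 0.0652
grip_force: 0.0
t: 29.55
tool_pos: [0.551, -0.0591, 0.1762]
tool_rot: [3.135, -0.016, 0.004]
contact_force: [0.0, -0.4, 0.5]
opening: 0.0854
grip_force: 0.0
t: 30.18
tool_pos: [0.4482, -0.0577, 0.217]
tool_rot: [3.135, -0.017, 0.005]
contact_force: [0.6, -0.3, -0.5]
opening: 0.0853
grip_force: 0.0
```

View pics/w7.png

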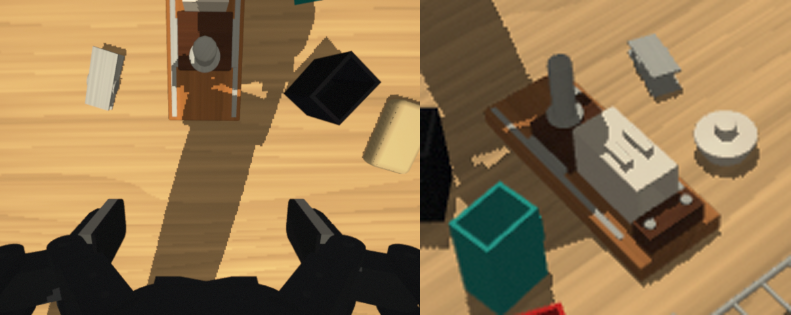

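The scene view shows the caddy flat, with its two rails up at about (625,140), tight between both jaws. The bystanders haven't moved and the gripper is clear. Handing in.

```bash
python3 -c "
from station import finish_job
print(finish_job())"
```

```text
the job is handed in; nothing more can be done
None
```

I handed the job in at about 30 s: the caddy lies flat on the clamp's bed with its rails up, pressed between both jaws with about 16 N, and nothing else on the shelf looked moved in the last picture.

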